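Clear the jammed offcut chute

TASK

The offcut chute is blocked: one offcut of batten has jammed across its narrow throat, under the clear guard cover, and others lie in its hopper or have spilled on the bench. Squeeze the cover's two black side tabs together to unclip it and lift it off; push the jammed offcut back up the slope, out from under the lips into the hopper, and only there lift it out. Put this and every other offcut in the plywood scrap box below the outlet, and clip the cover back on over the throat so that it lies flat where it was, with both tabs sprung out again.

Things in the scene. Friction and masses are not known exactly. Their poses are not given: they have to be found in the camera images.
- trough: Grey sheet-metal chute, fixed on legs, sloping at 14 degrees. Its frame is tilted with it: origin at the middle of the floor's low edge (the outlet, 75 mm above the bench), x up the slope, y across, z square off the floor (z = 0). Throat: x = 0 to 115 mm. Funnel: x = 115 to 165 mm. Hopper: up to the back wall at x = 285 mm. Parts do not slide down by themselves.
- throat_top (a point): Point on the floor at the throat's upper end (trough x = 115 mm). Inside, the throat's side walls taper from 100 mm apart here to 72 mm at the outlet (x = 0). Two in-turned lips (z = 32 to 35 mm) run along it from x = 0 to 115 mm over its sides and leave a slot 50 mm wide (|y| < 25 mm) open along the middle.
- hopper (a point): Point on the floor in the middle of the hopper (trough x = 225 mm), which is open on top, 210 mm wide inside, with walls 50 mm high. Two hanging hooks outside its back wall (x = 288 to 312 mm, |y| = 45 to 75 mm) rise to z = 70 mm.
- seat (a point): Fixed point in the middle of the slot, level with the lips' top (trough x = 57, y = 0, z = 35 mm), axes as the trough's: where the cover's origin lies when clipped on. Over the low 6 mm of each lip stands an end stop, 6 mm high, that keeps the cover from sliding down.
- cover: Clear plastic guard cover, 97 mm (x, along the chute) by 112 mm (y), about 0.12 kg, clipped on the throat at the start. Origin at the middle of the underside of its 3 mm plate, which lies on the lips; z is its upper side. The same either way round. Two ribs below the plate (at x = +-44, |y| < 20 mm) reach 14 mm down into the slot; laid on the bench it stands level on them, origin 14 mm up.
- tab_a (a joint): How far the tab on the cover's +y side is pressed in: 0 sprung out, 0.008 m fully in; spring 2 to 6 N. Both tabs are black fins in the middle of the cover, 26 mm long in x, up to 28 mm above the plate's underside; outer faces at y = +-28 mm, so 56 mm apart, 40 mm when fully squeezed. Gripped so, the cover can be carried by them.
- tab_b (a joint): The same for the tab on the cover's -y side. Each tab's leg goes down through the slot with a barb that catches under the lip (2 mm play up and down) and is free of it from 4 mm pressed in. Let go, the tabs spring out. To refit: with the tabs held in, lower the cover square on to the lips, ribs in the slot, and let go.
- offcut_jam: The jammed offcut: pale softwood batten, 86 x 26 x 20 mm, 39 g, lying across the throat's floor (trough x about 82 mm), caught where the walls close in, its ends under the lips: it can neither go down nor come up through the slot. Push its lower side up the slope with closed fingertips through the slot. Origin at its middle, x along its length, y across its 26 mm width.
- offcut_a: Offcut of pale softwood batten, 26 mm wide, 20 mm thick and 80 mm long, 36 g. Origin at its middle, x along its length, y across its 26 mm width, z through its thickness. Lies in the hopper, its length roughly up and down the slope. May be absent (None).
- offcut_b: Offcut of pale softwood batten, 26 mm wide, 20 mm thick and 72 mm long, 32 g. Origin at its middle, x along its length, y across its 26 mm width, z through its thickness. Lies in the hopper, its length roughly up and down the slope. May be absent (None).
- offcut_c: Offcut of pale softwood batten, 26 mm wide, 20 mm thick and 76 mm long, 34 g. Origin at its middle, x along its length, y across its 26 mm width, z through its thickness. Lies on the bench to the left. May be absent (None).
- offcut_d: Offcut of pale softwood batten, 26 mm wide, 20 mm thick and 68 mm long, 31 g. Origin at its middle, x along its length, y across its 26 mm width, z through its thickness. Lies on the bench to the left. May be absent (None).
- scrap_box: Open plywood box, fixed on the bench just below the outlet, 130 mm (x) by 170 mm (y) and 65 mm high, walls and bottom 8 mm thick. Origin at the middle of its underside; z up, x points level towards the chute, y across it.

How it is judged:
By the outcome, as a careful person would: the job done as asked, in the order asked, and still so for the second after the job is handed in, with the robot touching nothing.
Of offcut_a, offcut_b, offcut_c, offcut_d only 2 to 4 are there at a start; the rules pass over those that are not, and their reading is None.
At some moment in a run one of offcut_c, offcut_d may be knocked a few centimetres aside while the robot is not near it.
Once in a run the grip may slacken for a moment while it holds something.
It also fails if it takes over 210 s, if anything falls off the work surface, if the arm or the gripper's body presses on something with over 40 N, if the wrist force passes 120 N, or if a joint passes its speed limit or range.

ROBOT

A 7-joint arm with a two-finger parallel gripper is mounted at the origin on a cart in front of the work surface, level with it; the furniture and walls round the work are solid. World frame = base frame: x ahead of the robot, y to its left, z up, the work surface at z = 0. Lengths are in mm, angles in rad, forces in N, time in s.
With the tool pointing down it reaches from about 400 to 900 mm from the base axis. Payload 5.6 kg.
Tool frame: the origin (TCP) lies between the finger pads; the fingertips stand robot.finger_overhang ahead of it and the grasp point (between the pads) lies 3 mm ahead of it (robot.finger_overhang is the distance from the TCP to the fingertips, in mm); z points along the fingers, y is the line along which they close (so a half turn about z gives the same grasp; the last joint's range is limited). The gripper opens to 92 mm and grips with 3 to 60 N. Pads are 20 mm wide; open, the fingers measure 128 mm over their backs; the gripper's body (75 mm by 189 mm) begins 69 mm behind the grasp point.
Start: joints at [1.225, 0.468, -0.012, 1.603, 0.006, 1.071, -0.056], TCP at [193.785, -620.448, 236.592] pointing down, gripper open.
Joint ranges: [-2.53, 2.53], [-0.31, 2.02], [-1.57, 1.55], [0.28, 2.44], [-1.29, 4.43], [0.15, 1.84], [-2.92, 2.92]. Speed limits (rad/s): [2.57, 2.57, 3.14, 3.14, 3.14, 3.14, 3.14].

INTERFACE

Orientations are given as a rotation vector (axis times angle).
In Python, from cell import robot, eyes, workorder gives the robot as it stands (robot), with the cameras (eyes) and the job (workorder). Calls block until the motion is done:
- robot.movep(position, orientation): joint-space move of the TCP to a pose.
- robot.servo_line(position, feed=150, rotation=None): straight line of the TCP; rotation=None keeps the orientation; feed is the mean speed in mm/s.
- robot.goto_joints(angles): joint-space move.
- robot.grip(opening, newtons=None): opening from 0.0 (shut) to 1.0 (fully open); newtons is the grip in N (None keeps the last); returns when the fingers have stopped.
- robot.hold(seconds).
- robot.ik(position, orientation): joint angles nearest the present ones, or None.
- eyes.read_camera(name): name is "scene" or "top" or "wrist"; returns the picture (400x640x3 uint8, red, green, blue); there is no depth.
- eyes.camera_info(name): a dict with "camera_matrix" (3x3 intrinsics, pixels), "R" (3x3) and "t" (3): a world point X has camera coordinates R X + t. Camera axes: x right, y down, z forward; pixel columns grow to the right and rows downward; lengths in mm; the calibration is good to about 2 mm. A picture is of the moment at which its call begins: read the wrist's pose just before it. camera_info takes no time and is no camera call; for the wrist camera it gives the pose at the moment of the call.
A pose or a line that the arm cannot do raises robot.IKError and nothing moves.
- workorder.job_done(): hands the job in; it is judged then, once.
Readings, each from a call of its own:
- robot.read_t(): time.
- robot.read_joints(): joint angles.
- robot.read_joint_velocities(): joint speeds.
- robot.read_joint_torque(): joint torques, N m.
- robot.read_tcp_pos(): TCP position.
- robot.read_tcp_rot(): TCP orientation.
- robot.read_contact_force(): force on the tool from outside, world axes, zero at the start.
- robot.read_wrist_torque(): the same for the moment, N m.
- robot.read_grip_width(): opening from 0.0 (shut) to 1.0 (fully open).
- robot.read_grip_force(): force on a finger pad.
Only numpy, scipy, OpenCV 4.12 (cv2) and the standard library are available. Lean on these libraries where they do the work, as an engineer would, in place of code of your own. Each camera call takes 0.05 s, during which the arm holds its last target. There are 200 camera calls.

## Working session

There is one attempt and no reset: what is moved stays moved. The work goes in short steps, each a Python script; the robot and the scene stay as the last script left them, time stands still between calls to the robot, and variables do not carry over. Pictures are saved under pics/ and viewed, at most 17 in all, crops included, and the job is handed in when it is done.

```bash
ls; mkdir -p pics
python3 - <<'E'
from cell import robot, eyes, workorder
import cv2,numpy as np
print(robot.read_t(), robot.finger_overhang, robot.read_tcp_rot())
for n in ("scene","top"):
    im=eyes.read_camera(n); cv2.imwrite(f"pics/{n}0.png",im[:,:,::-1])
    i=eyes.camera_info(n); print(n,i["camera_matrix"],i["R"],i["t"])
E
```

```text
cell.py
pics
0.0 22.0 [-3.10401314e+00 -4.73362376e-01  5.64057854e-04]
scene [[381.04217306   0.         321.47279431]
 [  0.         381.04217306 200.87302583]
 [  0.           0.           1.        ]] [[ 0.91930119 -0.39353936 -0.00347736]
 [-0.22012796 -0.50685064 -0.83345432]
 [ 0.32623458  0.76696102 -0.55257741]] [-454.39404506  223.44775677 1047.32599992]
top [[505.91437936   0.         318.29856884]
 [  0.         505.91437936 206.43820927]
 [  0.           0.           1.        ]] [[ 0.01933748 -0.99957519 -0.02180619]
 [-0.99321903 -0.01670461 -0.11505181]
 [ 0.11463867  0.02388314 -0.99312012]] [  34.98973548  538.07360617 1395.96656677]
```

View pics/top0.png

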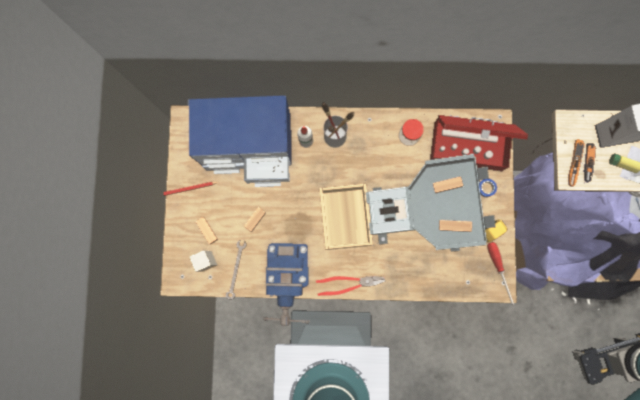

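View pics/scene0.png

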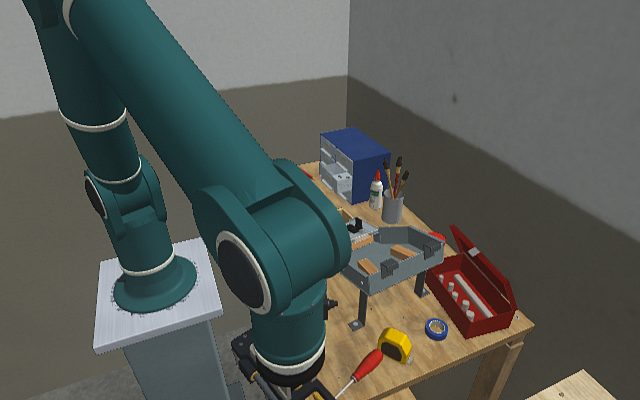

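The top view shows the chute at around (430,205) with its slope rising to image right (−y). The cover tabs are at (390,210), and the hopper offcuts at (447,184) and (456,226). The bench offcuts are at (207,230) and (256,219), and the box is at (346,216).

```bash
cat > h.py <<'E'
from cell import robot, eyes, workorder
import cv2, numpy as np
from scipy.spatial.transform import Rotation as Rn
def snap(n, save=None):
    i=eyes.camera_info(n); im=eyes.read_camera(n)[:,:,::-1].copy()
    if save: cv2.imwrite(f"pics/{save}.png",im)
    return im,i
def ray(i,px):
    K,R,t=i["camera_matrix"],np.array(i["R"]),np.array(i["t"])
    d=R.T@np.linalg.solve(K,[px[0],px[1],1.]); return -R.T@t, d/np.linalg.norm(d)
def onplane(i,px,p0,n=(0,0,1)):
    c,d=ray(i,px); n=np.array(n,float); return c+d*(n@(np.array(p0)-c))/(n@d)
def tri(obs):
    A=np.zeros((3,3)); b=np.zeros(3); rs=[ray(*o) for o in obs]
    for c,d in rs:
        P=np.eye(3)-np.outer(d,d); A+=P; b+=P@c
    X=np.linalg.solve(A,b); return X, max(np.linalg.norm((np.eye(3)-np.outer(d,d))@(X-c)) for c,d in rs)
def proj(i,X):
    p=np.array(i["camera_matrix"])@(np.array(i["R"])@np.array(X)+np.array(i["t"])); return p[:2]/p[2]
def rv(z,y):  # tool rotation vector: z along fingers, y closing line
    z=np.array(z,float)/np.linalg.norm(z); y=np.array(y,float); y-=z*(y@z); y/=np.linalg.norm(y)
    return Rn.from_matrix(np.column_stack([np.cross(y,z),y,z])).as_rotvec()
E
python3 - <<'E'
from h import *
im,i=snap("wrist"); t=eyes.camera_info("top")
T=Rn.from_rotvec(robot.read_tcp_rot()).as_matrix(); p=robot.read_tcp_pos()
print(i["camera_matrix"]); R=np.array(i["R"]); c=-R.T@np.array(i["t"])
print("cam in tool",T.T@(c-p)); print("cam axes in tool\n",T.T@R.T); print("T\n",T)
for px,z in [((207,230),20),((256,219),20),((390,210),125),((447,184),130),((456,226),130),((346,216),65),((397,231),110),((368,192),75),((368,233),75),((477,155),190),((484,243),190)]: print(px,onplane(t,px,[0,0,z]).round())
E
```

```text
[[307.39248606   0.         320.53546134]
 [  0.         307.39248606 203.53684411]
 [  0.           0.           1.        ]]
cam in tool [  79.73479195    0.30758981 -148.70025858]
cam axes in tool
 [[ 2.19400001e-04 -9.60523055e-01 -2.78200310e-01]
 [ 9.99999861e-01  3.43875307e-04 -3.98634316e-04]
 [ 4.78563668e-04 -2.78200183e-01  9.60522998e-01]]
T
 [[ 9.54542932e-01  2.98073000e-01 -5.26666055e-04]
 [ 2.98073434e-01 -9.54542146e-01  1.23267411e-03]
 [-1.35298076e-04 -1.33362552e-03 -9.99999102e-01]]
(207, 230) [466. 360.  20.]
(256, 219) [500. 221.  20.]
(390, 210) [ 520. -146.  125.]
(447, 184) [ 591. -294.  130.]
(456, 226) [ 481. -316.  130.]
(346, 216) [508. -33.  65.]
(397, 231) [ 466. -166.  110.]
(368, 192) [574. -92.  75.]
(368, 233) [462. -93.  75.]
(477, 155) [ 656. -356.  190.]
(484, 243) [ 435. -370.  190.]
```

Run:
```python
from h import *
import pickle
o=rv([0,0,-1],[0,-1,0]); V=[]
for k,y in enumerate((-290,-170)):
    robot.movep([550,y,310],o); robot.hold(.4)
    V.append(snap("wrist",f"w{k}"))
pickle.dump(V,open("V.pkl","wb"))
print(robot.read_t(),robot.read_joints())
```

```text
3.3917 [ 0.40507412  0.28856206 -0.20044691  1.69559464  0.06172793  1.16382547
 -1.38353107]
```

View pics/w0.png

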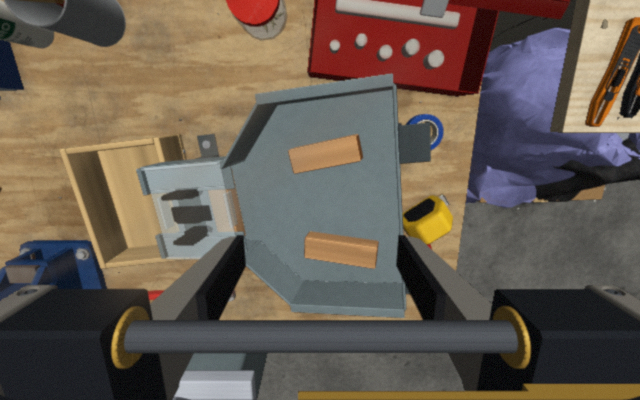

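View pics/w1.png

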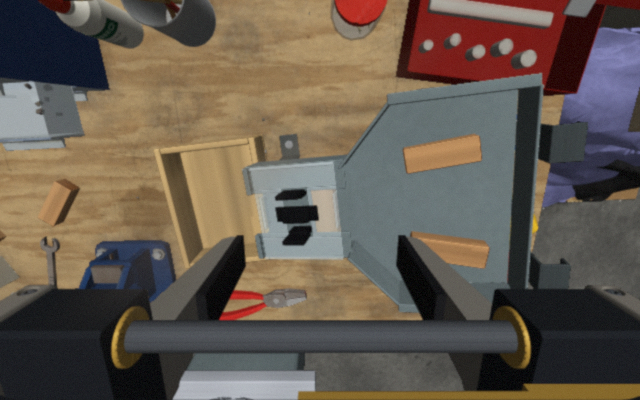

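Both wrist views show the cover with its tabs at about (290,195) and (296,236) in w1, plus a black centre mark. Its lips' end stops are at (251,180) and (261,245), and the jammed offcut shows through the slot at (325,210). I'll take two closer views of the throat.

Run:
```python
from h import *
import pickle
o=rv([0,0,-1],[0,-1,0]); V=pickle.load(open("V.pkl","rb"))
for k,y in enumerate((-200,-110)):
    robot.movep([480,y,245],o); robot.hold(.4)
    V.append(snap("wrist",f"w{k+2}"))
pickle.dump(V,open("V.pkl","wb"))
t=[]
for k in (2,3):
    im,i=V[k]; u=proj(i,[520,-155,120]).astype(int); print(u)
    x0=u[0]-130; y0=max(u[1]-95,0); print("crop origin",x0,y0)
    t.append(cv2.resize(im[y0:y0+195,x0:x0+260],None,fx=3,fy=3,interpolation=cv2.INTER_CUBIC))
for k in (0,1): cv2.imwrite(f"pics/c{k+2}.png",t[k])
```

```text
[270 161]
crop origin 140 66
[370 160]
crop origin 240 65
```

View pics/c2.png

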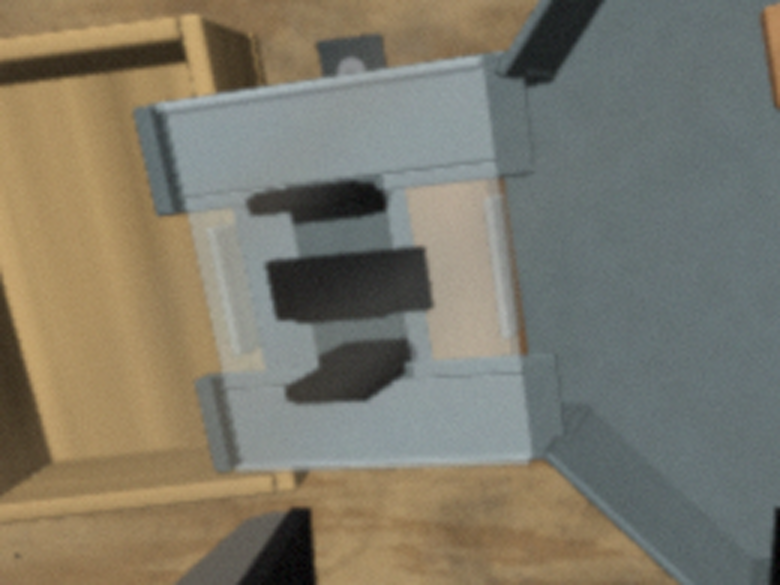

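View pics/c3.png

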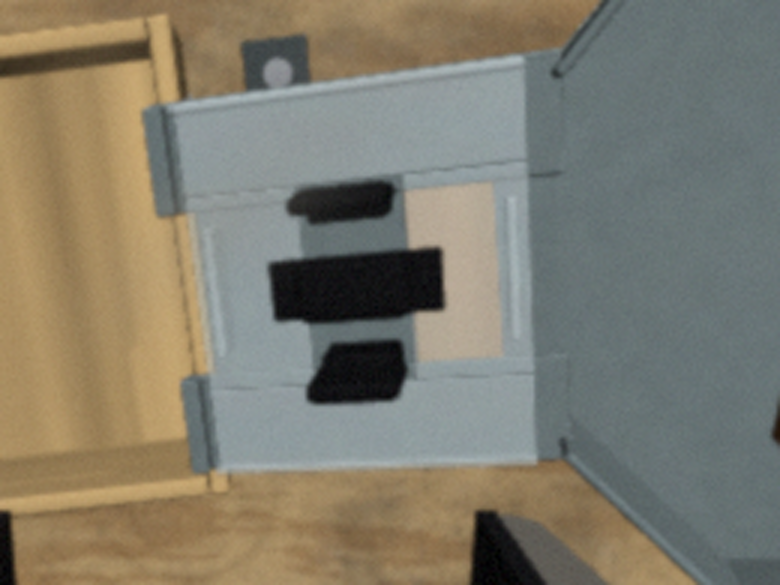

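```bash
cat > m.py <<'E'
from h import *
import pickle
V=pickle.load(open("V.pkl","rb"))
O={2:np.array([140,66]),3:np.array([240,65])}
def c(k,p): return (V[k][1],(np.array(p)+.5)/3-.5+O[k])
F={"lipU(115,25,35)":((531,174),(561,173)),"lipL(115,-25,35)":((556,355),(567,355)),
"stopUin_x0":((160,213),(162,215)),"stopLin_x0":((198,378),(184,378)),"stopUout":((136,108),(145,107)),"stopLout":((216,470),(196,471)),
"tabU rt top":((382,180),(394,181)),"tabL rt":((366,401),(398,402)),"tabU lt":((249,212),(290,212)),"tabL lt":((288,402),(309,402)),
"covUR(105.5,56,38)":((484,56),(521,56)),"covLR":((531,463),(536,463)),
"boxUR":((183,17),(165,17)),"boxLR":((293,475),(227,478))}
P={}
for n,(a,b) in F.items():
    X,e=tri([c(2,a),c(3,b)]); P[n]=X; print(n,X.round(1),round(e,2))
E
python3 m.py
```

```text
lipU(115,25,35) [ 553.4 -196.5  136.8] 0.12
lipL(115,-25,35) [ 503.  -203.6  135.2] 0.07
stopUin_x0 [541.3 -87.1 117. ] 0.14
stopLin_x0 [491.3 -92.5 115.3] 0.21
stopUout [571.2 -82.8 115.2] 0.23
stopLout [461.5 -95.8 117.3] 0.09
tabU rt top [ 551.1 -153.8  122.9] 0.09
tabL rt [ 494.7 -152.3  155.4] 0.02
tabU lt [ 544.  -123.1  148.4] 0.07
tabL lt [ 492.3 -129.1  147.4] 0.15
covUR(105.5,56,38) [ 583.3 -184.2  133.8] 0.05
covLR [ 471.5 -196.4  138.8] 0.12
boxUR [599.6 -86.4  80.7] 0.09
boxLR [ 439.9 -104.7   63.2] 0.26
```

```bash
cat >> h.py <<'E'
a=np.deg2rad(6.5); ti=np.deg2rad(14); uh=np.array([np.sin(a),-np.cos(a),0]); Z=np.array([0,0,1.])
U=uh*np.cos(ti)+Z*np.sin(ti); N=-uh*np.sin(ti)+Z*np.cos(ti); Yv=np.array([np.cos(a),np.sin(a),0])
B=np.column_stack([U,Yv,N])
try: O0=np.load("O.npy")
except OSError: O0=np.zeros(3)
def W(p): return O0+B@np.array(p,float)      # trough -> world
def L(p): return B.T@(np.array(p)-O0)         # world -> trough
def rects(im,i,p0,n,mask_fn=None):
    """orange offcut tops: list of (quad px)"""
    hsv=cv2.cvtColor(im,cv2.COLOR_BGR2HSV)
    m=cv2.inRange(hsv,(8,95,150),(17,200,255)); m=cv2.morphologyEx(m,cv2.MORPH_OPEN,np.ones((3,3)))
    cs,_=cv2.findContours(m,cv2.RETR_EXTERNAL,cv2.CHAIN_APPROX_NONE)
    return [(cv2.contourArea(c),c) for c in cs if cv2.contourArea(c)>400]
E
cat >> m.py <<'E'
K={"lipU(115,25,35)":(115,25,35),"lipL(115,-25,35)":(115,-25,35),"stopUin_x0":(0,25,41),"stopLin_x0":(0,-25,41),"covUR(105.5,56,38)":(105.5,56,38),"covLR":(105.5,-56,38)}
est=np.array([P[k]-B@np.array(v) for k,v in K.items()]); print(est.round(1))
O=est.mean(0); print("O",O); np.save("O.npy",O); import h; h.O0=O
for n in P: print(n,h.L(P[n]).round(1))
for q in [((430,306),(443,308)),((269,262),(270,262)),((425,248),(440,249))]: print("mid block",h.L(tri([c(2,q[0]),c(3,q[1])])[0]).round(1))
print("boxUL",tri([(V[0][1],(62,150)),(V[1][1],(157,150))]))
print("boxLR",tri([(V[0][1],(183,137)),(V[1][1],(262,137))]))
px={}
for k in (0,1):
    for A,ct in rects(V[k][0],V[k][1],0,0):
        r=cv2.minAreaRect(ct); print(k,A,np.round(r[0]),np.round(r[1]),round(r[2]))
E
python3 m.py | tail -n +15
python3 - <<'E'
from h import *
hsv=cv2.cvtColor(cv2.imread("pics/w0.png"),cv2.COLOR_BGR2HSV)
for p in [(325,153),(345,250),(300,155),(130,200),(30,120),(150,100),(225,205)]: print(p,hsv[p[1],p[0]])
E
```

```text
[[516.9 -96.9  75. ]
 [516.1 -98.3  73.4]
 [517.6 -99.7  77.2]
 [517.3 -99.5  75.5]
 [517.1 -97.9  71.4]
 [516.6 -97.4  76.4]]
O [516.9329732  -98.30289508  74.83605242]
lipU(115,25,35) [113.7  25.1  35.5]
lipL(115,-25,35) [114.6 -25.8  33.7]
stopUin_x0 [ 2.  25.5 43. ]
stopLin_x0 [  1.4 -24.8  41.4]
stopUout [ 0.8 55.6 41.4]
stopLout [  1.8 -54.8  43.3]
tabU rt top [68.9 27.6 32.3]
tabL rt [ 69.1 -28.2  65.8]
tabU lt [44.7 24.  64.7]
tabL lt [ 44.5 -27.9  63.7]
covUR(105.5,56,38) [104.3  56.2  34.8]
covLR [105.  -56.2  39.7]
boxUR [-1.  83.4  6.2]
boxLR [ -5.1 -77.3 -10.7]
(325, 153) [ 14 124 183]
(345, 250) [ 16 134 164]
(300, 155) [ 15 113 181]
(130, 200) [ 19 109 183]
(30, 120) [ 18 102 152]
(150, 100) [ 19  97 178]
(225, 205) [ 21  23 179]Traceback (most recent call last):
  File "m.py", line 18, in <module>
    for q in [((430,306),(443,308)),((269,262),(270,262)),((425,248),(440,249))]: print("mid block",h.L(tri([c(2,q[0]),c(3,q[1])])[0]).round(1))
                                                                                                                       ~^^^^^^^^
  File "m.py", line 5, in c
    def c(k,p): return (V[k][1],(np.array(p)+.5)/3-.5+O[k])
                                                      ~^^^
IndexError: index 3 is out of bounds for axis 0 with size 3
```

```bash
sed -i 's/^O=est.mean(0); print("O",O); np.save("O.npy",O); import h; h.O0=O/OO=est.mean(0); np.save("O.npy",OO); import h; h.O0=OO/' m.py; python3 m.py | tail -n +35
python3 - <<'E'
from h import *
s,n=robot.ik(W([57,0,35+30]),rv(-N,Yv)),robot.ik(W([57,0,65]),rv(-N,-Yv)); print(s,n,robot.read_joints())
E
```

```text
mid block [81.  -8.2 40.2]
mid block [31.8  8.3 38.4]
mid block [80.9  8.  37.3]
boxUL (array([586.87352071,  34.75975063,  69.02061327]), np.float64(0.07782462696562971))
boxLR (array([596.95103121, -82.21908455, -15.6066314 ]), np.float64(0.019118134313990592))
0 1582.0 [340. 250.] [72. 24.] 9
0 1637.0 [324. 154.] [26. 68.] 79
1 1174.0 [453. 251.] [69. 24.] 8
1 753.0 [ 53. 200.] [28. 50.] 6
1 1826.5 [443. 153.] [26. 76.] 80
[ 0.39051917  0.40933184 -0.40244239  1.98430169  0.55683789  0.82482162
 -0.25858373] [-0.64584317  0.4945785   0.8968044   2.04833463 -0.22520917  0.70854579
 -2.68693787] [ 0.36937398  0.2078671  -0.2389438   1.95824982  0.05877957  0.98212647
 -1.46911866]
```

Run:
```python
from h import *
o=rv(-N,Yv)
robot.grip(1.0,30)
robot.movep(W([57,0,150]),o)
robot.servo_line(W([57,0,64]),feed=60)
print("down",robot.read_t(),robot.read_contact_force(),L(robot.read_tcp_pos()).round(2))
robot.grip(0.0,30); print("width",robot.read_grip_width()*92,robot.read_grip_force(),robot.read_contact_force())
robot.servo_line(W([57,0,74]),feed=20); print(robot.read_contact_force(),robot.read_grip_width()*92)
robot.servo_line(W([57,0,150]),feed=80); robot.hold(.3)
print(robot.read_t(),robot.read_contact_force(),robot.read_grip_width()*92)
snap("wrist","lift")
```

```text
down 8.2083 [0.6470174  0.54920393 0.14374182] [57.04  0.29 64.39]
width 39.01061645872509 30.00544309616089 [-1.05546474  0.6049573   2.58954473]
[-0.47447332  0.38938342 -0.71164852] 38.921936030475344
11.1083 [-0.02521995  0.2617197  -1.83479116] 38.73410196416011
```

View pics/lift.png

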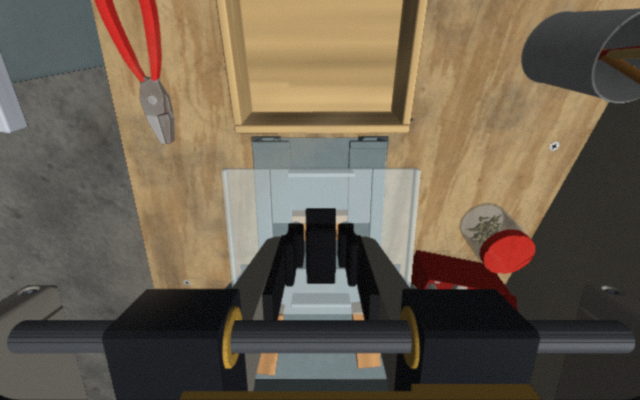

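The cover came free cleanly and is held squeezed, with its plate at (225–418, 170) and the tabs between the fingers. Before setting it down I'll check clearance to the vise and the blue cabinet.

Run:
```python
from h import *
import pickle
V=pickle.load(open("V.pkl","rb"))
for n,a,b in [("blue",(22,88),(107,88)),("vise corner R top",(96,247),(172,243)),("latch",(0,0),(82,130))]:
    print(n,tri([(V[0][1],a),(V[1][1],b)])[0].round())
t=eyes.camera_info("top")
for px,z in [((290,158),150),((290,180),60),((268,243),80),((308,243),80),((308,243),40)]: print(px,z,onplane(t,px,[0,0,z]).round())
```

```text
blue [665. 129.  -1.]
vise corner R top [432.  63.  12.]
latch [ 642. -178.  398.]
(290, 158) 150 [650. 118. 150.]
(290, 180) 60 [607. 124.  60.]
(268, 243) 80 [430. 178.  80.]
(308, 243) 80 [432.  69.  80.]
(308, 243) 40 [433.  71.  40.]
```

Run:
```python
from h import *
o=rv(-Z,Yv)
robot.movep([526,86,150],o); print(robot.read_grip_width()*92)
robot.servo_line([526,86,52],feed=100)
f0=robot.read_contact_force()[2]; z=52
while z>38:
    z-=1; robot.servo_line([526,86,z],feed=20)
    if robot.read_contact_force()[2]-f0>2.5: break
print(z,robot.read_contact_force(),robot.read_tcp_pos(),robot.read_grip_width()*92)
robot.grip(0.75); robot.servo_line([526,86,140],feed=150)
# look at bench from a spot over c/d
robot.movep([500,130,260],rv(-Z,[0,-1,0])); robot.hold(.3); im,i=snap("wrist","bench")
print(robot.read_t())
t,ti_=snap("top")
for k,(m,j) in {"w":(im,i),"t":(t,ti_)}.items():
    for A,ct in ([x for x in rects(m,j,0,0)] if k=="w" else []):
        r=cv2.minAreaRect(ct); q=cv2.boxPoints(r); X=np.array([onplane(j,p,[0,0,20]) for p in q]); print(k,A,np.round(r[0]),X.mean(0).round(),np.linalg.norm(X[0]-X[1]).round(),np.linalg.norm(X[1]-X[2]).round())
```

```text
38.761591255761815
45 [ 0.35322951 -3.12227979  4.57145766] [526.41768976  85.6916735   45.36049844] 42.1166233053446
18.0167
w 1132.5 [141. 200.] [470. 365.  20.] 28.0 82.0
w 946.5 [628. 176.] [ 503. -265.   20.] 28.0 68.0
w 973.5 [245. 176.] [503. 227.  20.] 68.0 26.0
```

View pics/bench.png

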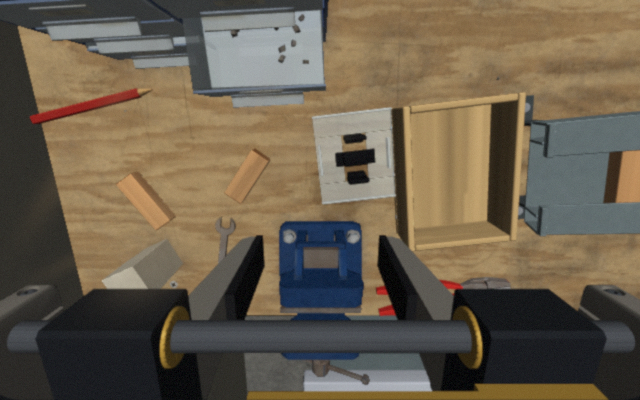

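The cover stands flat on the bench at (355,157) with its tabs out. Offcuts c and d are at (146,200) and (247,176), and the jam is visible through the open slot at (625,177). Next are the hopper offcuts.

```bash
cat > hop.py <<'E'
from h import *
def look(poses, tag, zc=20):
    """trough-frame centre, yaw, size of offcuts in hopper for each view; print triangulated centres"""
    out=[]; vs=[]
    for k,p in enumerate(poses):
        robot.movep(p,rv(-Z,[0,-1,0])); robot.hold(.3); im,i=snap("wrist",f"{tag}{k}"); r=[]
        for A,ct in rects(im,i,0,0):
            q=cv2.minAreaRect(ct); X=np.array([L(onplane(i,c,W([0,0,zc]),N)) for c in cv2.boxPoints(q)])
            e=[X[1]-X[0],X[2]-X[1]]; ln=max(e,key=np.linalg.norm); c=X.mean(0)
            if -20<c[0]<300 and abs(c[1])<110:
                yaw=np.arctan2(ln[1],ln[0]); yaw=(yaw+np.pi/2)%np.pi-np.pi/2
                r.append((c,yaw,sorted(np.linalg.norm(v).round() for v in e),q[0],i)); print(k,A,c.round(1),round(yaw,3),r[-1][2])
        vs.append(r)
    for c,y,s,px,i in vs[0]:
        for c2,y2,s2,px2,i2 in vs[1]:
            if np.linalg.norm(c-c2)<15:
                T=L(tri([(i,px),(i2,px2)])[0]); print("tri",T.round(1)); out.append(((c+c2)/2,(y+y2)/2,T))
    return out
E
python3 - <<'E'
from hop import *
o=look([[560,-250,320],[560,-340,320]],"hop")
print(robot.read_t())
E
```

```text
0 817.0 [201.1 -51.7  20. ] -0.177 [np.float64(32.0), np.float64(43.0)]
0 688.5 [83.8 -4.7 20. ] -1.546 [np.float64(25.0), np.float64(53.0)]
0 1595.5 [212.8  51.3  20. ] 0.106 [np.float64(26.0), np.float64(71.0)]
1 1592.5 [219.3 -53.7  20. ] -0.178 [np.float64(35.0), np.float64(80.0)]
1 659.5 [83.9 -4.8 20. ] -1.557 [np.float64(26.0), np.float64(53.0)]
1 1441.0 [212.4  51.1  20. ] 0.1 [np.float64(25.0), np.float64(72.0)]
tri [83.9 -4.3 19.8]
tri [214.   51.7  21. ]
20.6667
```

```bash
cat > act.py <<'E'
from h import *
C=O0-59*uh; C[2]=0
def held(): 
    w=robot.read_grip_width()*92; print("width",round(w,1),"F",round(robot.read_grip_force(),1),"t",round(robot.read_t(),1)); return w>15
def box(lane,tipz,rel=36,s=0):
    p=C+lane*Yv+s*uh; o=rv(-Z,Yv)
    robot.movep(p+[0,0,170],o); assert held()
    robot.servo_line(p+[0,0,tipz+22],feed=150); assert held()
    robot.grip(rel/92); robot.servo_line(p+[0,0,150],feed=250)
def pick_hop(c,yaw,opening=44,tip=3.5):
    cl=B@np.array([-np.sin(yaw),np.cos(yaw),0]); o=rv(-N,cl)
    robot.grip(opening/92,25); robot.movep(W([c[0],c[1],110]),o)
    robot.servo_line(W([c[0],c[1],tip+22]),feed=100); print("F",robot.read_contact_force().round(1))
    robot.grip(0,25); assert held()
    robot.servo_line(W([c[0],c[1],120]),feed=150); assert held()
E
python3 - <<'E'
from act import *
pick_hop([213,51.5],.103); box(34,14)
pick_hop([219,-57],-.178); box(-34,14)
print(robot.read_t())
E
```

```text
F [-0.1  0.1  0.7]
width 25.8 F 25.0 t 23.8
width 25.9 F 25.0 t 24.6
width 26.2 F 25.0 t 25.6
width 25.9 F 25.0 t 26.6
F [-0.7 -0.5 -1. ]
width 25.8 F 25.0 t 30.4
width 26.0 F 25.0 t 31.1
width 25.8 F 25.0 t 32.1
width 25.8 F 25.0 t 33.2
34.1417
```

Run:
```python
from h import *
o=rv(-N,Yv)
robot.grip(0,25); robot.movep(W([44,0,110]),o)
robot.servo_line(W([44,0,30]),feed=80); print("F",robot.read_contact_force().round(1))
mx=0
for x in list(range(48,112,4))+list(range(115,181,5)):
    robot.servo_line(W([x,0,30]),feed=60); f=B.T@robot.read_contact_force()
    if abs(f).max()>mx: mx=abs(f).max(); print(x,f.round(1))
    if mx>60: break
robot.servo_line(W([170,0,30]),feed=80); robot.servo_line(W([170,0,115]),feed=150)
from hop import look
look([[560,-250,320],[560,-310,320]],"jam"); print(robot.read_t())
```

```text
F [-0.8  0.3  0.3]
48 [-0.2  1.2  0.2]
68 [ 1.8 -0.2 -0.6]
0 1600.0 [204.2  -1.7  20. ] 1.57 [np.float64(25.0), np.float64(86.0)]
1 1323.5 [204.2   4.3  20. ] 1.566 [np.float64(26.0), np.float64(74.0)]
tri [205.7   4.5  25.7]
47.1333
```

View pics/jam0.png

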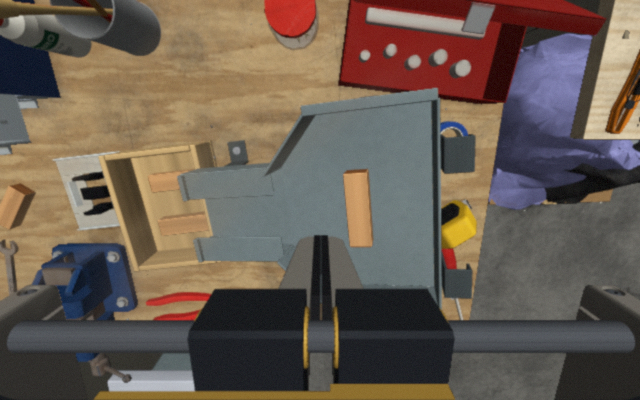

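The jam now lies wholly in the hopper at (358,208), crosswise, and two offcuts are already in the box. I'll lift it out and survey the bench offcuts.

```bash
cat > bl.py <<'E'
from h import *
def bench(poses,tag):
    vs=[]
    for k,p in enumerate(poses):
        robot.movep(p,rv(-Z,[0,-1,0])); robot.hold(.3); im,i=snap("wrist",f"{tag}{k}"); r=[]
        for A,ct in rects(im,i,0,0):
            q=cv2.minAreaRect(ct); X=np.array([onplane(i,c,[0,0,20]) for c in cv2.boxPoints(q)])
            e=[X[1]-X[0],X[2]-X[1]]; ln=max(e,key=np.linalg.norm); c=X.mean(0)
            if c[1]>140 and c[0]<620: r.append((c,np.arctan2(ln[1],ln[0])%np.pi,(i,q[0]))); print(k,A,c.round(1),round(r[-1][1],3),[np.linalg.norm(v).round() for v in e])
        vs.append(r)
    for a in vs[0]:
        for b in vs[1]:
            if np.linalg.norm(a[0]-b[0])<25: print("tri",tri([a[2],b[2]])[0].round(1))
E
python3 - <<'E'
from act import *
pick_hop([204.5,-1.5],-1.57); box(0,36,rel=44)
from bl import bench
bench([[500,330,270],[500,230,270]],"bn"); print(robot.read_t())
E
```

```text
F [-0.7  0.7  0.1]
width 25.7 F 25.0 t 49.8
width 25.9 F 25.0 t 50.6
width 26.0 F 25.0 t 51.8
width 25.9 F 25.0 t 52.6
0 1210.5 [450.7 325.6  20. ] 0.796 [np.float64(43.0), np.float64(95.0)]
0 1079.0 [502.4 222.4  20. ] 2.544 [np.float64(76.0), np.float64(33.0)]
1 1051.0 [454.9 331.9  20. ] 0.586 [np.float64(29.0), np.float64(79.0)]
1 934.5 [502.3 225.6  20. ] 2.535 [np.float64(68.0), np.float64(26.0)]
tri [461.4 326.4  44.5]
tri [505.5 225.5  32.8]
56.725
```

View pics/bn1.png

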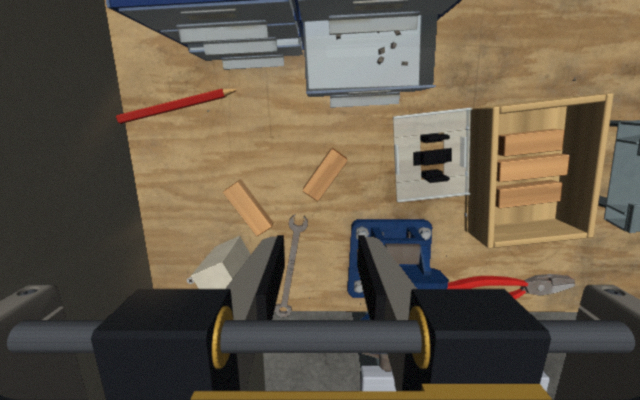

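Offcut c has been nudged and is now at (247,208); d is at (325,174). The box at (530,170) holds three offcuts side by side, so I'll pick c and d next.

```bash
cat >> act.py <<'E'
def pick_bench(p,yaw,opening=40,tip=3.5):
    q=robot.read_joints(); best=None
    for s in (1,-1):
        o=rv(-Z,s*np.array([-np.sin(yaw),np.cos(yaw),0])); j=robot.ik([p[0],p[1],tip+22],o)
        if j is not None and (best is None or abs(np.array(j)-q).max()<best[0]): best=(abs(np.array(j)-q).max(),o)
    robot.grip(opening/92,25); robot.movep([p[0],p[1],110],best[1])
    robot.servo_line([p[0],p[1],tip+22],feed=100); print("F",robot.read_contact_force().round(1))
    robot.grip(0,25); assert held()
    robot.servo_line([p[0],p[1],140],feed=150); assert held()
E
python3 - <<'E'
from act import *
pick_bench(np.array([454,332.5])+13*np.array([.83,.55]),.586,38); box(32,34)
pick_bench([502,225.6],2.535); box(-32,34)
print(robot.read_t())
from bl import snap
robot.movep([526,-10,260],rv(-Z,[0,-1,0])); robot.hold(.3); snap("wrist","fin0")
print(robot.read_t())
E
```

```text
F [ 0.4  0.  -1. ]
width 25.8 F 25.0 t 59.2
width 25.3 F 25.0 t 60.1
width 25.8 F 25.0 t 61.6
width 25.8 F 25.0 t 62.5
F [-0.9 -0.2  0.3]
width 25.7 F 25.0 t 66.1
width 25.9 F 25.0 t 67.0
width 26.0 F 25.0 t 68.0
width 25.7 F 25.0 t 69.0
69.8333
71.5833
```

View pics/fin0.png

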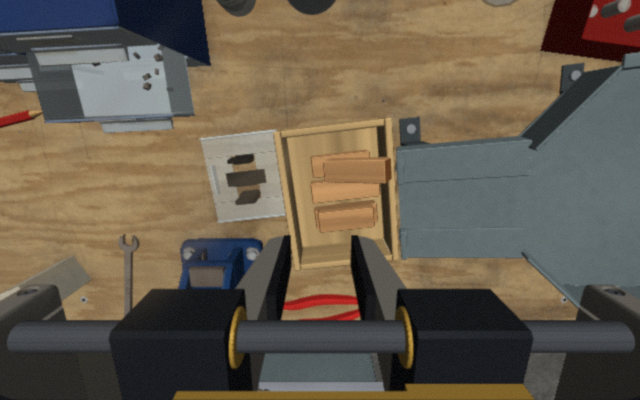

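All five offcuts are in the box, at about (310–390, 150–230), with two stacked on top. I'll measure the cover from its plate corners: (202,139), (275,130), (289,214) and (217,222).

Run:
```python
from h import *
im,i=snap("wrist"); 
q=[(202,139),(275,130),(289,214),(217,222)]
X=np.array([onplane(i,p,[0,0,17]) for p in q]); print(X.round(1),X.mean(0).round(1))
for a,b in ((0,1),(1,2),(2,3),(3,0)): print(np.linalg.norm(X[a]-X[b]).round(1),np.degrees(np.arctan2(*(X[b]-X[a])[[1,0]])).round(1))
hsv=cv2.cvtColor(im,cv2.COLOR_BGR2HSV); m=cv2.inRange(hsv,(0,0,0),(180,255,70)); m[:, :205]=0; m[:,280:]=0; m[:120]=0; m[215:]=0
cs,_=cv2.findContours(m,cv2.RETR_EXTERNAL,cv2.CHAIN_APPROX_NONE)
for c in cs:
    if cv2.contourArea(c)>60:
        r=cv2.minAreaRect(c); print("dark",np.round(r[0]),np.round(r[1]),round(r[2]),onplane(i,r[0],[0,0,17]).round(1),onplane(i,r[0],[0,0,32]).round(1))
print(np.degrees(a))if 0 else None
cv2.imwrite("pics/cov.png",cv2.resize(im[115:235,185:305],None,fx=4,fy=4,interpolation=cv2.INTER_CUBIC))
```

```text
[[576.2 138.2  17. ]
 [587.1  46.4  17. ]
 [477.5  32.2  17. ]
 [466.2 129.7  17. ]] [526.7  86.6  17. ]
92.4 -83.2
110.5 -172.6
98.2 96.7
110.3 4.4
dark [247. 197.] [12. 24.] 84 [501.4  86.2  17. ] [505.4  82.5  32. ]
dark [245. 178.] [13. 36.] 83 [526.5  87.3  17. ] [529.6  83.6  32. ]
dark [240. 159.] [ 8. 25.] 83 [550.9  91.9  17. ] [553.  88.  32.]
```

View pics/cov.png

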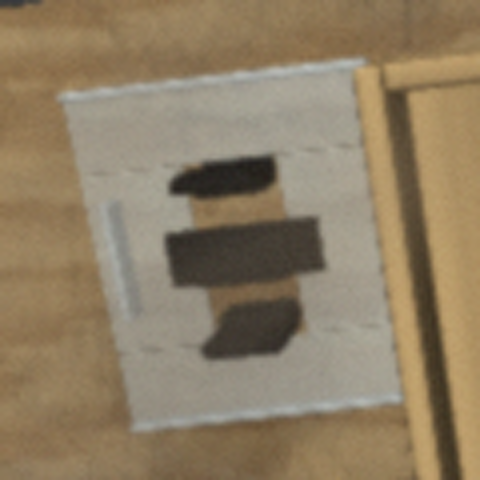

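Run:
```python
from act import *
o=rv(-Z,Yv); p=np.array([526.4,86.3,0])
robot.grip(1.0,35); robot.movep(p+[0,0,140],o); robot.servo_line(p+[0,0,43.5],feed=80); print(robot.read_contact_force().round(1))
robot.grip(0,35); assert held()
robot.servo_line(p+[0,0,150],feed=100); robot.hold(.2); assert held(); print(robot.read_contact_force().round(1))
o=rv(-N,Yv); robot.movep(W([58,0,150]),o); assert held()
robot.servo_line(W([58,0,90]),feed=100); robot.hold(.3); assert held(); f0=robot.read_contact_force(); snap("wrist","above")
print(f0.round(1),L(robot.read_tcp_pos()).round(2),robot.read_t())
```

```text
[ 0.  -3.6 -1.9]
width 38.9 F 35.0 t 75.9
width 38.8 F 35.0 t 77.4
[-0.6 -0.1 -0.8]
width 39.0 F 35.0 t 78.2
width 39.1 F 35.0 t 79.3
[-0.8 -0.1 -1.1] [58.09  0.19 90.4 ] 79.35
```

View pics/above.png

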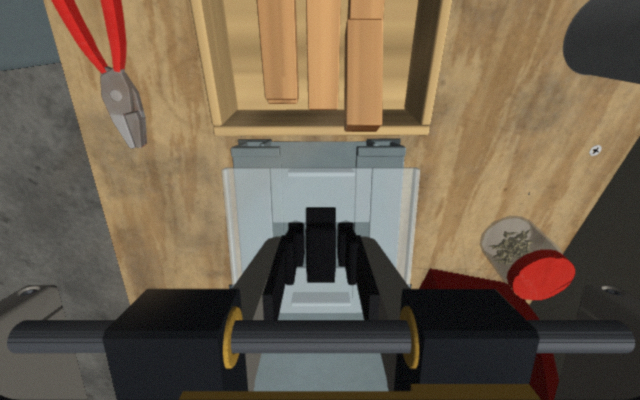

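The cover's leading edge sits at row 170, columns 223–420, the same as when I first lifted it, so the alignment is good. One offcut's end at (365,130) seems to lie on the box rim, which I'll mend after seating the cover.

Run:
```python
from act import *
f0=robot.read_contact_force(); robot.servo_line(W([57.8,0,70]),feed=40); z=70
print((robot.read_contact_force()-f0).round(1)); assert held()
while z>61:
    z-=.7; robot.servo_line(W([57.8,0,z]),feed=15); f=B.T@(robot.read_contact_force()-f0)
    if f[2]>5: break
print(z,f.round(1),L(robot.read_tcp_pos()).round(2)); held()
robot.grip(0.75); robot.servo_line(W([57.8,0,150]),feed=120); robot.hold(.2)
print(robot.read_contact_force().round(1))
o=rv(-Z,[0,-1,0]); import pickle; S=[]
for k,y in enumerate((-130,-50)):
    robot.movep([500,y,250],o); robot.hold(.3); S.append(snap("wrist",f"seat{k}"))
pickle.dump(S,open("S.pkl","wb")); print(robot.read_t())
a=[cv2.resize(s[0][60:240,:],None) if 0 else None for s in S]
c=[]
for im,i in S:
    u=proj(i,[512,-95,90]).astype(int); x0=u[0]-160; y0=max(u[1]-100,0); print(x0,y0); c.append(cv2.resize(im[y0:y0+150,x0:x0+400][:, :320],None,fx=2,fy=2,interpolation=cv2.INTER_CUBIC))
cv2.imwrite("pics/seatc.png",np.vstack(c)[:600])
```

```text
[ 1.5 -1.1  0.7]
width 39.0 F 35.0 t 80.0
64.39999999999998 [ 0.8 -0.5  7.3] [57.8   0.14 65.14]
width 39.1 F 35.0 t 82.0
[-0.5 -0.5  0.3]
85.95
126 83
203 83
```

View pics/seatc.png

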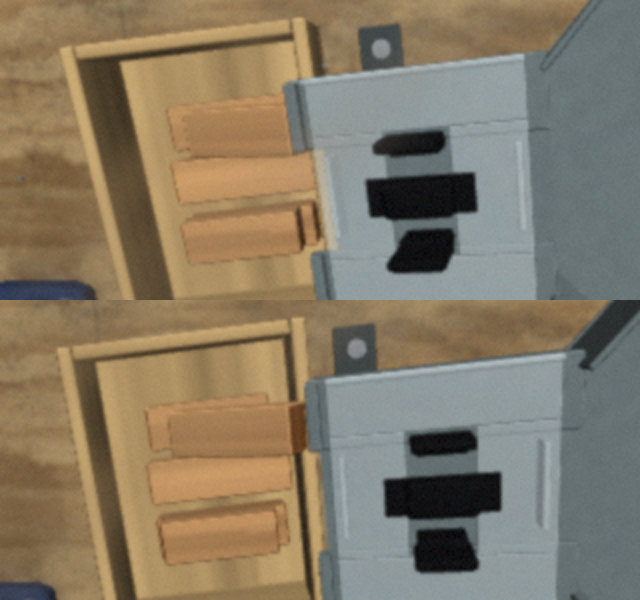

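The cover is seated over the throat with both tabs out, at (410–450, 143/250) in the upper crop. One offcut (c) leans with its right end at (297,425) in the lower crop on the box rim, so I'll locate it and shift it inwards.

Run:
```python
from act import *
import pickle
S=pickle.load(open("S.pkl","rb")); OR=[np.array([126,83]),np.array([203,83])]
def c(k,p): return (S[k][1],(np.array(p)+.5)/2-.5+OR[k]-np.array([0,150*k]))
def bx(X): d=X-C; return np.array([d@uh,d@Yv,X[2]]).round(1)
for n,a,b in [("LT",(183,111),(167,414)),("LB",(188,155),(172,457)),("RTmax",(286,95),(291,405)),("bLT",(184,222),(160,519)),("bRB",(302,247),(281,550))]:
    X,e=tri([c(0,a),c(1,b)]); print(n,bx(X),round(e,1))
for p in [(291,405),(297,450)]: print([bx(onplane(c(1,p)[0],c(1,p)[1],[0,0,z])) for z in (50,60,75,85)])
# cover check
for n,a,b in [("lowUR",(526,55),(561,357)),("tabU R",(444,133),(476,433)),("blkLR",(476,209),(500,509)),("blkUL",(367,181),(386,481))]: print(n,L(tri([c(0,a),c(1,b)])[0]).round(1))
```

```text
LT [-22.6  45.5  41.8] 0.8
LB [-22.5  21.5  48.5] 0.5
RTmax [44.7 47.4 88.4] 2.4
bLT [-36.6 -17.8  37.8] 1.0
bRB [ 34.  -39.9  50.2] 0.9
[array([47.3, 42.2, 50. ]), array([46.5, 42.9, 60. ]), array([45.3, 44. , 75. ]), array([44.5, 44.7, 85. ])]
[array([48.5, 17. , 50. ]), array([47.6, 18.4, 60. ]), array([46.4, 20.6, 75. ]), array([45.5, 22.1, 85. ])]
lowUR [106.   55.3  32.7]
tabU R [71.2 28.1 45.6]
blkLR [81.5 -7.  40.2]
blkUL [33.3  8.9 40.8]
```

Run:
```python
from act import *
o=rv(-Z,Yv); p=C+33*Yv-3*uh; q=C+31*Yv-21*uh
robot.grip(40/92,25); robot.movep(p+[0,0,170],o); robot.servo_line(p+[0,0,61],feed=100); print(robot.read_contact_force().round(1))
robot.grip(0,25); assert held()
robot.servo_line(p+[0,0,85],feed=80); robot.servo_line(q+[0,0,85],feed=80); robot.servo_line(q+[0,0,60],feed=60); print(robot.read_contact_force().round(1)); held()
robot.grip(38/92); robot.hold(.3); robot.servo_line(q+[0,0,170],feed=200)
o=rv(-Z,[0,-1,0]); robot.movep([500,-70,250],o); robot.hold(.3); im,i=snap("wrist")
u=proj(i,[512,-95,90]).astype(int); x0=u[0]-160; y0=max(u[1]-100,0); cv2.imwrite("pics/fix.png",cv2.resize(im[y0:y0+150,x0:x0+320],None,fx=2.4,fy=2.4,interpolation=cv2.INTER_CUBIC)); print(robot.read_t())
```

```text
[ 0.5 -0.4 -0.5]
width 25.8 F 25.0 t 89.5
[-1.6 -1.5  7.6]
width 26.0 F 25.0 t 90.9
93.85
```

View pics/fix.png

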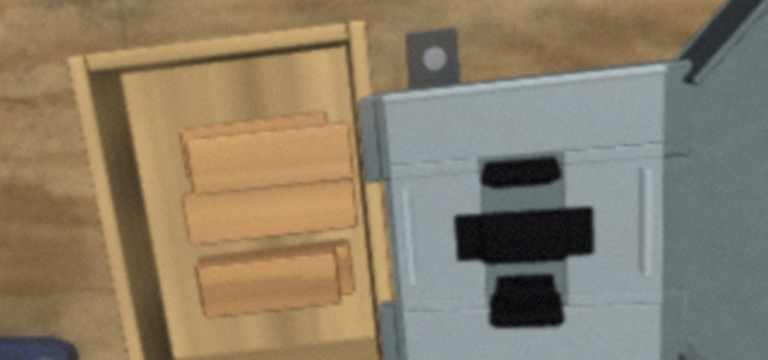

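The picture shows all five offcuts flat inside the box, with c at (265,155) now clear of the rim. The cover is seated flat with both tabs sprung out, at (520,172) and (527,303). Handing in.

```bash
python3 -c "
from cell import robot, eyes, workorder
print(workorder.job_done())"
```

```text
the job is handed in; nothing more can be done
None
```

Job handed in at about 94 s: all five offcuts lie in the scrap box, and the cover is back on flat with both tabs out; one offcut (c) first came down on the box rim, so I lifted it clear after refitting the cover.

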